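Unscrew the wide canister's cap and lay it in the drawer

TASK

Open the wide, squat canister on the granite counter (not the slim one beside it): unscrew its cap anticlockwise until the short thread lets go, lift it off, and lay it right way up and flat in the open top drawer of the white drawer unit.

Things in the scene. Friction and masses are not known exactly. Their poses are not given: they have to be found in the camera images.
- cap_grip (a point): Centre of the bar (x along it) on the wide canister's grey screw cap. Cap 82 mm wide, 24 deep, 70 g; bar on top 60 long, 14 thick, 24 tall. Point: 12 mm above the cap's round top, 35 above its lower edge. Turned anticlockwise from above it rests on the neck, turns easily without rising, is let go by its thread after 45 to 55 degrees, stopped at 135 (75 is ample). It lifts off after 20 mm.
- canister: The wide, squat white plastic canister, fixed to the counter: 124 mm across, shoulder 92 mm high, neck 62 mm across with its top 116 mm above the counter. Origin: centre of its underside, z up, x along the bar of the screwed-on cap (within 5 degrees). With the cap on, cap_grip is 131 mm above the origin.
- slim_canister: The other canister, not to be opened: the same white plastic and the same grey cap with a bar, but slim, 81 mm across, and 177 mm tall over all; fixed to the counter. Origin: centre of its underside, z up.
- drawer_spot (a point): Point on the floor inside the open top drawer of the white drawer unit (200 mm tall), midway between its sides, 75 mm behind the inside of its front. Floor 139 mm above the counter; drawer 198 mm wide inside, sides 39 and front panel 48 above the floor. x points into the unit, z up. The unit's front edge is 98 to 140 mm behind the point, 61 mm above the floor. It slides if pushed.
Not all that is in view belongs to the job. Leave any red look-alike of the part that bears cap_grip alone.

How it is judged:
By the outcome, as a careful person would: the job done as asked, in the order asked, and still so for the second after the job is handed in, with the robot touching nothing.
It also fails if it takes over 42 s, if anything falls off the work surface, if the arm or the gripper's body presses on something with over 40 N, if the wrist force passes 120 N, or if a joint passes its speed limit or range.

ROBOT

A 6-joint arm with a two-finger parallel gripper is mounted at the origin on the work surface. World frame = base frame: x ahead of the robot, y to its left, z up, the work surface at z = 0. Lengths are in m, angles in rad, forces in N, time in s.
With the tool pointing down it reaches from about 0.275 to 0.85 m from the base axis. Payload 5.2 kg.
Tool frame: the origin (TCP) lies at the very end of the fingers, on their centre line; the grasp point (between the pads) lies env.grasp_offset behind it (env.grasp_offset is the distance from the TCP to the grasp point, in m); z points along the fingers, y is the direction in which the jaws open and shut (so a half turn about z gives the same grasp; the last joint's range is limited). The gripper opens to 85 mm and grips with 20 to 120 N. Pads are 22 mm wide; open, the fingers measure 114 mm over their backs; the gripper's body (76 mm by 85 mm) begins 54 mm behind the grasp point. The pads swing forward as they close: fully open they stand 13 mm farther back than shut.
Start: joints at [1.036, 0.259, 1.535, -0, 1.348, -0.203], TCP at [0.179, 0.52, 0.231] pointing down, gripper open.
Joint ranges: [-3.14, 3.14], [-0.91, 2.08], [0.19, 2.58], [-1.22, 4.36], [0.22, 2.71], [-3.12, 3.12]. Speed limits (rad/s): [2.57, 2.57, 3.14, 3.14, 3.14, 3.14].

INTERFACE

Orientations are given as a rotation vector (axis times angle).
In Python, from rig import env, viewer, order gives the robot as it stands. The module is installed in compiled form; this text tells all that it offers.
- The arm moves only by the tool carry_out, never from a script. Its argument "motion" is a list of rows, each a list of 7 numbers: the finger opening in cm, from 0 to 8.54, then the shift along the tool's x, y, z in cm, then the turn, a rotation vector about the tool's x, y, z in rad. A call has exactly 8 rows; each row shifts and turns the pose as measured when the row begins, along the tool's axes as they then stand; what a row does not reach is not made up. A row lasts 1/12 s, in which the tool goes at most 41.7 mm and 7.16 degrees, less where a joint would pass 70% of its speed; a pose out of reach is approached as far as the arm can. A call with a gripper value outside its range is refused whole. The fingers move at their own pace and stop on an object; "newtons" is the grip in N (left out, the last holds). Time passes only in rows, so rows that do not move let the fingers close, or fill a call up. It gives the time, the measured TCP pose, the force and the opening at its end, in the units of the state.
- env.state(): the state, without advancing time (a new reading comes with each control period).
- viewer.camera(name): name is "side" or "top"; returns (picture, depth): 480x640x3 uint8, red, green, blue; 480x640 float32, m along the optical axis (not along the pixel's ray), 0 where there is no reading.
- viewer.camera_model(name): a dict with "fov_y" (degrees; the focal length in pixels is half the picture's height over the tangent of half this angle, whatever the lens; pixels are square), "cx", "cy" (the principal point, pixels), "R" (3x3) and "t" (3): a world point X has camera coordinates R X + t. Camera axes: x right, y down, z forward; pixel columns grow to the right and rows downward; lengths in m; the calibration is good to about 2 mm. A picture is of the moment at which its call begins. camera_model takes no time and is no camera call.
- order.hand_in(): hands the job in, once; it reports no verdict.
The state is a dict: "clock": time; "joints": joint angles; "qd": joint speeds; "tau": joint torques, N m; "position": TCP position; "ee_rot": TCP orientation; "wrist_force": force on the tool from outside, world axes, zero at the start; "moment": the same for the moment, N m; "gripper_width": opening from 0.0 (shut) to 1.0 (fully open).
Only numpy, scipy, OpenCV 4.12 (cv2) and the standard library are available. Lean on these libraries where they do the work, as an engineer would, in place of code of your own. Each camera call takes 0.05 s, during which the arm holds its last target. There are 200 camera calls.

## Working session

There is one attempt and no reset: what is moved stays moved. The work goes in short steps, Python scripts to look and compute and a tool call to move; the robot and the scene stay as the last step left them, time stands still between calls to the robot, and variables do not carry over. Pictures are saved under pics/ and viewed, about 8 in all and at most 12, crops included, and the job is handed in when it is done.

Besides the shell and the picture viewer there is one more tool, called after "Emit:" as name(argument=value, ...), one argument or row to a line, values as JSON. carry_out: Moves the arm, as the interface text tells. Its arguments: {"type":"object","properties":{"motion":{"type":"array"},"newtons":{"type":"number"}},"required":["motion"]}

```bash
mkdir -p pics
cat > h.py <<'E'
import numpy as np, cv2
from rig import env, viewer, order
from scipy.spatial.transform import Rotation as Rn
def shot(n,name):
    im,d=viewer.camera(n); cv2.imwrite(f'pics/{name}.png',im[:,:,::-1]); np.savez(f'pics/{name}.npz',im=im,d=d); return im,d
def K(n):
    m=viewer.camera_model(n); return m,240/np.tan(np.radians(m['fov_y'])/2)
def cloud(n,d):
    m,f=K(n); v,u=np.mgrid[:480,:640]; c=np.stack([(u-m['cx'])/f*d,(v-m['cy'])/f*d,d],-1)
    return (c-np.array(m['t']))@np.array(m['R'])   # R^T(c-t)
def ray(n,u,v,z):
    m,f=K(n); R=np.array(m['R']); o=-R.T@np.array(m['t']); r=R.T@np.array([(u-m['cx'])/f,(v-m['cy'])/f,1]); return o+r*(z-o[2])/r[2]
def proj(n,X):
    m,f=K(n); c=np.array(m['R'])@X+np.array(m['t']); return c[0]/c[2]*f+m['cx'],c[1]/c[2]*f+m['cy']
E
python3 - <<'E'
from h import *
shot('top','t0');shot('side','s0')
for n in('top','side'): print(viewer.camera_model(n))
s=env.state();print(s,env.grasp_offset)
E
```

```text
{'fov_y': 52.90115524854427, 'cx': 314.1388167309276, 'cy': 240.1687898331112, 'R': array([[-0.00377182, -0.99998482, -0.00401579],
       [-0.9957029 ,  0.00412719, -0.09251329],
       [ 0.09252846,  0.00364959, -0.99570335]]), 't': array([-0.01641004,  0.52858368,  1.19411615])}
{'fov_y': 57.762362233207995, 'cx': 318.21853994584933, 'cy': 234.7782724958964, 'R': array([[-0.93201645,  0.36201221, -0.01710267],
       [ 0.23026492,  0.5550656 , -0.79929985],
       [-0.2798632 , -0.74889875, -0.60068898]]), 't': array([ 4.79811409e-01, -7.79034671e-04,  1.29206844e+00])}
{'clock': 0.1, 'joints': array([ 1.03626350e+00,  2.59266284e-01,  1.53595793e+00,  5.88056740e-06,
        1.34799035e+00, -2.02785414e-01]), 'qd': array([-0.00038609, -0.00176767, -0.00475899, -0.00163192, -0.0008241 ,
       -0.00114407]), 'tau': array([ 2.07948360e-03, -4.46970892e+01, -2.91249347e+01, -6.62825732e-05,
        6.21245708e-03, -3.29690852e-05]), 'position': array([0.17886076, 0.51961642, 0.23056619]), 'ee_rot': array([-5.18625759e-01, -3.09788967e+00,  2.37282620e-03]), 'wrist_force': array([ 0.347299  , -0.68921869,  1.33007026]), 'moment': array([ 0.00852692, -0.0506271 ,  0.00717135]), 'gripper_width': 1.0003143747254393} 0.0187
```

View pics/t0.png

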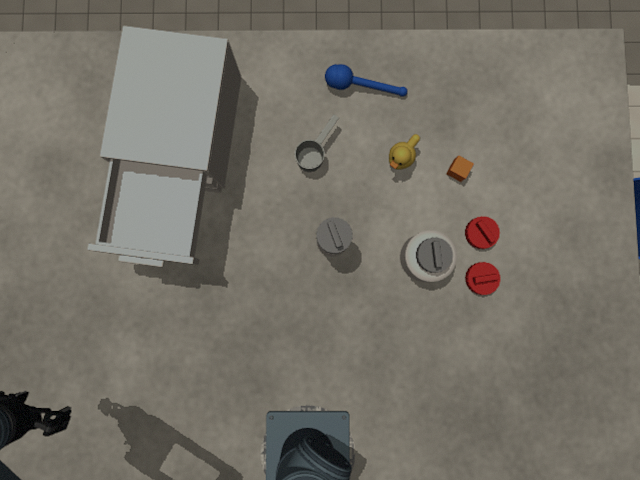

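View pics/s0.png

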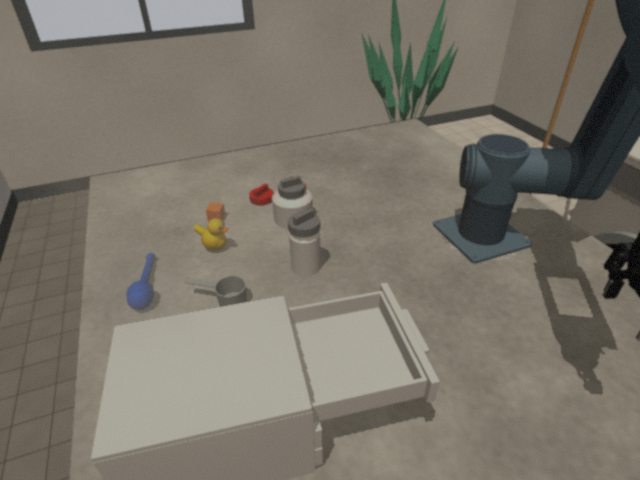

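Candidates: wide canister's cap, grey inside a white ring, top (434,255), side (291,187); slim canister's cap, top (335,236), side (304,222); red caps, top (483,232) and (483,278). I choose (434,255): grey, on the wide squat body. The drawer is open towards the robot, at top (155,212).

Run:
```python
from h import *
z=np.load('pics/t0.npz');im,d=z['im'],z['d'];P=cloud('top',d)
def st(m,l):
    p=P[m]; print(l,m.sum(),p.mean(0).round(4),'z',np.percentile(p[:,2],[5,50,95]).round(4))
box=np.zeros((480,640),bool);box[225:290,400:462]=1
zz=P[:,:,2]
bar=box&(zz>.132)&(zz<.16); st(bar,'bar')
r=cv2.minAreaRect(np.float32(P[bar][:,:2]));print('bar depth',r)
disc=box&(zz>.108)&(zz<.128);
r=cv2.minEnclosingCircle(np.float32(P[disc|bar][:,:2]));print('disc',r)
body=box&(zz>.08)&(zz<.1);st(body,'body');print(cv2.minEnclosingCircle(np.float32(P[box&(zz>.08)&(zz<.16)][:,:2])))
b2=np.zeros_like(box);b2[210:270,310:360]=1
m=b2&(zz>.13);st(m,'slim');print(cv2.minEnclosingCircle(np.float32(P[m][:,:2])))
# colour view: white body circle at shoulder height
hsv=cv2.cvtColor(im,cv2.COLOR_RGB2HSV)
w=(box&(im.min(2)>150)).astype(np.uint8);c=max(cv2.findContours(w,0,2)[0],key=len)
(u,v),rr=cv2.minEnclosingCircle(c);print('white',u,v,rr,ray('top',u,v,.092))
# drawer
db=np.zeros_like(box);db[160:270,85:215]=1
fl=db&(abs(zz-.139)<.008);st(fl,'floor')
er=cv2.erode(fl.astype(np.uint8),np.ones((3,3)))
r=cv2.minAreaRect(np.float32(P[er>0][:,:2]));print('floor rect',r,cv2.boxPoints(r))
up=db&(zz>.165)&(zz<.2);st(up,'walls')
tb=np.zeros_like(box);tb[20:172,90:240]=1
m=tb&(abs(zz-.2)<.008);r=cv2.minAreaRect(np.float32(P[m][:,:2]));print('unit top',r,cv2.boxPoints(r))
cr=cv2.resize(im[205:295,300:510],None,fx=3.8,fy=3.8,interpolation=cv2.INTER_CUBIC)
s=np.load('pics/s0.npz')['im'];c2=cv2.resize(s[165:285,230:350],None,fx=2,fy=2)
out=np.zeros((600,798,3),np.uint8);out[:cr.shape[0],:cr.shape[1]]=cr[:, :798];out[345:345+240,:240]=c2
cv2.imwrite('pics/c1.png',out[:,:,::-1])
```

```text
bar 184 [ 0.4843 -0.2985  0.1419] z [0.137  0.142  0.1462]
bar depth ((0.48483753204345703, -0.29908308386802673), (0.05977160111069679, 0.014683499000966549), 6.349749565124512)
disc ((0.48451897501945496, -0.29921436309814453), 0.04220275953412056)
body 886 [ 0.4817 -0.29    0.0871] z [0.0807 0.0877 0.0925]
((0.4847043454647064, -0.29917120933532715), 0.0617486797273159)
slim 1050 [ 0.5258 -0.0636  0.1697] z [0.1499 0.1542 0.1778]
((0.4900967478752136, -0.052620239555835724), 0.08013883978128433)
white 417.5 253.5 13.509356498718262 [ 0.48939204 -0.26435055  0.092     ]
floor 7037 [0.5969 0.3503 0.1393] z [0.1359 0.1393 0.143 ]
floor rect ((0.5982159376144409, 0.35282033681869507), (0.18720810115337372, 0.19063472747802734), 82.26200866699219) [[0.49116337 0.27290246]
 [0.6800622  0.24723479]
 [0.7052685  0.4327382 ]
 [0.5163697  0.45840588]]
walls 2541 [0.5504 0.3448 0.1825] z [0.1691 0.1801 0.1988]
unit top ((0.8341151475906372, 0.3131018280982971), (0.2417283058166504, 0.30776000022888184), 82.09258270263672) [[0.6650707  0.21455657]
 [0.96990436 0.17221719]
 [1.0031595  0.41164708]
 [0.69832593 0.45398647]]
```

View pics/c1.png

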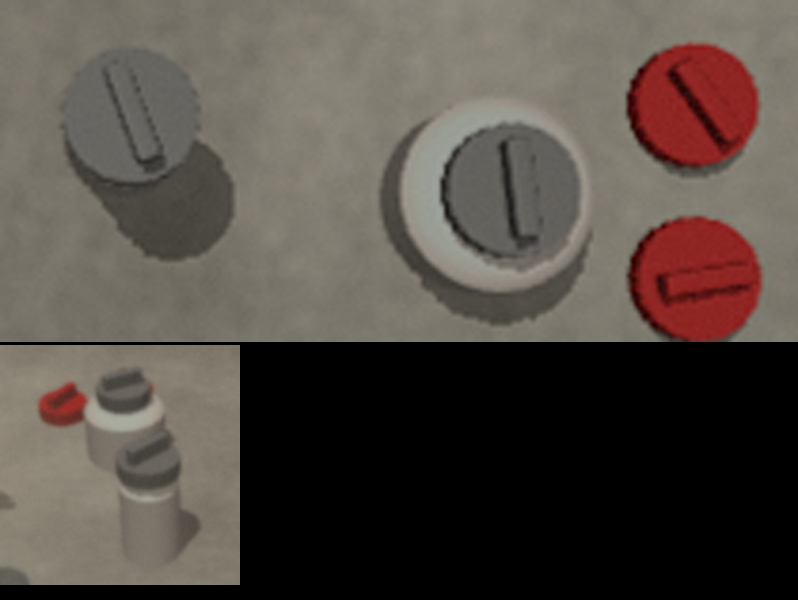

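The crop shows the grey cap on the white wide body at crop (515,190), bar nearly along world x; the slim one is at (130,115) and the two reds at (690,110) and (695,285). Choice confirmed. Cap at about (0.485,-0.299), bar 6.3°; drawer spot about (0.572,0.351).

```bash
cat > plan.py <<'E'
import sys
from h import *
# x y z(TCP) theta_deg width_cm calls
x,y,z,th,w=map(float,sys.argv[1:6]); nmax=int(sys.argv[6]) if len(sys.argv)>6 else 8
s=env.state(); p=s['position']; R=Rn.from_rotvec(s['ee_rot'])
c,si=np.cos(np.radians(th)),np.sin(np.radians(th))
G=Rn.from_matrix(np.array([[c,si,0],[si,-c,0],[0,0,-1]]).T.T)
rv=(R.inv()*G).as_rotvec(); d=np.array([x,y,z])-p
tx=R.as_matrix()[:,0]
n=max(int(np.ceil(max(np.linalg.norm(d)/.040,np.linalg.norm(rv)/.12))),1)
print('t',round(s['clock'],2),'p',p.round(4),'th',np.degrees(np.arctan2(tx[1],tx[0])).round(1),'tilt',np.degrees(np.arccos(-R.as_matrix()[2,2])).round(2),'F',s['wrist_force'].round(1),'g',round(s['gripper_width'],3),'q6',s['joints'][5].round(2),'rows',n)
for k in range(min(n,nmax)):
    sh=R.inv().apply(d/n)*100; t=rv/n
    print([w]+list((sh).round(1))+list(t.round(2)))
    R=R*Rn.from_rotvec(rv/n)
E
python3 plan.py .485 -.299 .25 6.3 8.5 24
```

```text
t 0.1 p [0.1789 0.5196 0.2306] th 161.0 tilt 0.09 F [ 0.3 -0.7  1.3] g 1.0 q6 -0.2 rows 23
[8.5, np.float64(-2.4), np.float64(-2.9), np.float64(-0.1), np.float64(-0.0), np.float64(0.0), np.float64(0.12)]
[8.5, np.float64(-2.7), np.float64(-2.6), np.float64(-0.1), np.float64(-0.0), np.float64(0.0), np.float64(0.12)]
[8.5, np.float64(-3.0), np.float64(-2.3), np.float64(-0.1), np.float64(-0.0), np.float64(0.0), np.float64(0.12)]
[8.5, np.float64(-3.3), np.float64(-1.9), np.float64(-0.1), np.float64(-0.0), np.float64(0.0), np.float64(0.12)]
[8.5, np.float64(-3.5), np.float64(-1.5), np.float64(-0.1), np.float64(-0.0), np.float64(0.0), np.float64(0.12)]
[8.5, np.float64(-3.6), np.float64(-1.1), np.float64(-0.1), np.float64(-0.0), np.float64(0.0), np.float64(0.12)]
[8.5, np.float64(-3.7), np.float64(-0.7), np.float64(-0.1), np.float64(-0.0), np.float64(0.0), np.float64(0.12)]
[8.5, np.float64(-3.8), np.float64(-0.2), np.float64(-0.1), np.float64(-0.0), np.float64(0.0), np.float64(0.12)]
[8.5, np.float64(-3.8), np.float64(0.2), np.float64(-0.1), np.float64(-0.0), np.float64(0.0), np.float64(
[... 872 characters left out ...]
loat64(0.0), np.float64(0.12)]
[8.5, np.float64(-1.7), np.float64(3.4), np.float64(-0.1), np.float64(-0.0), np.float64(0.0), np.float64(0.12)]
[8.5, np.float64(-1.3), np.float64(3.6), np.float64(-0.1), np.float64(-0.0), np.float64(0.0), np.float64(0.12)]
[8.5, np.float64(-0.8), np.float64(3.7), np.float64(-0.1), np.float64(-0.0), np.float64(0.0), np.float64(0.12)]
[8.5, np.float64(-0.4), np.float64(3.8), np.float64(-0.1), np.float64(-0.0), np.float64(0.0), np.float64(0.12)]
[8.5, np.float64(0.0), np.float64(3.8), np.float64(-0.1), np.float64(-0.0), np.float64(0.0), np.float64(0.12)]
[8.5, np.float64(0.5), np.float64(3.8), np.float64(-0.1), np.float64(-0.0), np.float64(0.0), np.float64(0.12)]
```

Emit:
carry_out(
  motion=[
    [8.5, -2.4, -2.9, -0.1, 0, 0, 0.12],
    [8.5, -2.7, -2.6, -0.1, 0, 0, 0.12],
    [8.5, -3.0, -2.3, -0.1, 0, 0, 0.12],
    [8.5, -3.3, -1.9, -0.1, 0, 0, 0.12],
    [8.5, -3.5, -1.5, -0.1, 0, 0, 0.12],
    [8.5, -3.6, -1.1, -0.1, 0, 0, 0.12],
    [8.5, -3.7, -0.7, -0.1, 0, 0, 0.12],
    [8.5, -3.8, -0.2, -0.1, 0, 0, 0.12],
  ],
)

```text
clock: 0.77
position: [0.2772, 0.2282, 0.234]
ee_rot: [-1.924, -2.48, 0.011]
wrist_force: [0.6, -0.4, 0.6]
gripper_width: 0.992
```

```bash
sed -i 's/print(\[w\].*/print([w]+[float(q) for q in np.r_[sh.round(1),t.round(2)]])/' plan.py; python3 plan.py .485 -.299 .25 6.3 8.5 8
```

```text
t 0.77 p [0.2772 0.2282 0.234 ] th 104.4 tilt 0.42 F [ 0.6 -0.4  0.6] g 0.992 q6 0.13 rows 15
[8.5, -3.7, 0.5, -0.1, -0.0, 0.0, 0.11]
[8.5, -3.7, 0.9, -0.1, -0.0, 0.0, 0.11]
[8.5, -3.5, 1.3, -0.1, -0.0, 0.0, 0.11]
[8.5, -3.4, 1.7, -0.1, -0.0, 0.0, 0.11]
[8.5, -3.2, 2.1, -0.1, -0.0, 0.0, 0.11]
[8.5, -2.9, 2.4, -0.1, -0.0, 0.0, 0.11]
[8.5, -2.6, 2.7, -0.1, -0.0, 0.0, 0.11]
[8.5, -2.3, 3.0, -0.1, -0.0, 0.0, 0.11]
```

Emit:
carry_out(
  motion=[
    [8.5, -3.7, 0.5, -0.1, 0, 0, 0.11],
    [8.5, -3.7, 0.9, -0.1, 0, 0, 0.11],
    [8.5, -3.5, 1.3, -0.1, 0, 0, 0.11],
    [8.5, -3.4, 1.7, -0.1, 0, 0, 0.11],
    [8.5, -3.2, 2.1, -0.1, 0, 0, 0.11],
    [8.5, -2.9, 2.4, -0.1, 0, 0, 0.11],
    [8.5, -2.6, 2.7, -0.1, 0, 0, 0.11],
    [8.5, -2.3, 3.0, -0.1, 0, 0, 0.11],
  ],
)

```text
clock: 1.43
position: [0.3848, -0.0678, 0.2425]
ee_rot: [2.83, 1.36, -0.008]
wrist_force: [0.7, 0.0, 0.9]
gripper_width: 0.996
```

```bash
python3 plan.py .485 -.299 .22 6.3 8.5 8
```

```text
t 1.43 p [ 0.3848 -0.0678  0.2425] th 51.3 tilt 0.31 F [0.7 0.  0.9] g 0.996 q6 0.22 rows 7
[8.5, -1.7, 3.2, 0.3, 0.0, 0.0, 0.11]
[8.5, -1.3, 3.4, 0.3, 0.0, 0.0, 0.11]
[8.5, -0.9, 3.5, 0.3, 0.0, 0.0, 0.11]
[8.5, -0.5, 3.6, 0.3, 0.0, 0.0, 0.11]
[8.5, -0.1, 3.6, 0.3, 0.0, 0.0, 0.11]
[8.5, 0.3, 3.6, 0.3, 0.0, 0.0, 0.11]
[8.5, 0.7, 3.5, 0.3, 0.0, 0.0, 0.11]
```

Emit:
carry_out(
  motion=[
    [8.5, -1.7, 3.2, 0.3, 0, 0, 0.11],
    [8.5, -1.3, 3.4, 0.3, 0, 0, 0.11],
    [8.5, -0.9, 3.5, 0.3, 0, 0, 0.11],
    [8.5, -0.5, 3.6, 0.3, 0, 0, 0.11],
    [8.5, -0.1, 3.6, 0.3, 0, 0, 0.11],
    [8.5, 0.3, 3.6, 0.3, 0, 0, 0.11],
    [8.5, 0.7, 3.5, 0.3, 0, 0, 0.11],
    [8.5, 0, 0, 0, 0, 0, 0],
  ],
)

```text
clock: 2.1
position: [0.4863, -0.3202, 0.2171]
ee_rot: [3.137, 0.112, -0.009]
wrist_force: [-0.5, 0.3, -0.3]
gripper_width: 0.993
```

```bash
python3 plan.py .485 -.299 .122 6.3 5 8;  python3 - <<'E'
from h import *
im,d=shot('side','s1')
cv2.imwrite('pics/s1c.png',cv2.resize(im[60:280,180:420],None,fx=2.5,fy=2.5)[:,:,::-1])
print(proj('side',[.485,-.299,.131]))
E
```

```text
t 2.1 p [ 0.4863 -0.3202  0.2171] th 4.1 tilt 0.35 F [-0.5  0.3 -0.3] g 0.993 q6 0.73 rows 3
[5.0, 0.0, -0.7, 3.2, 0.0, 0.0, -0.01]
[5.0, 0.0, -0.7, 3.2, 0.0, 0.0, -0.01]
[5.0, 0.0, -0.7, 3.2, 0.0, 0.0, -0.01]
(np.float64(290.5734113929725), np.float64(181.36801172842215))
```

View pics/s1c.png

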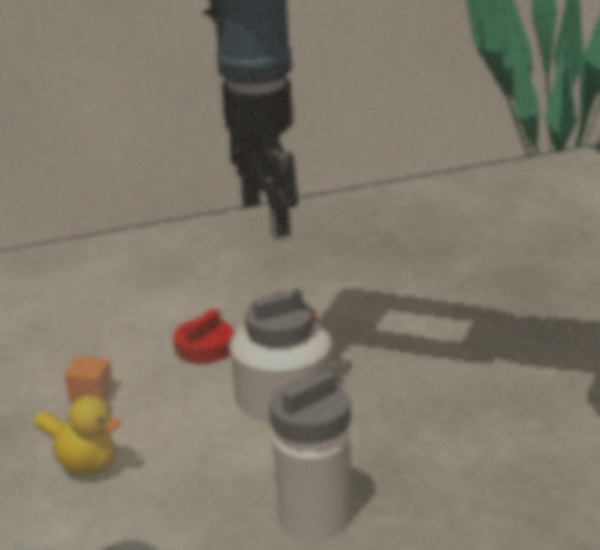

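The gripper is above and slightly beyond the wide cap (crop fingers (265,200), bar (276,303) = side (290,181), exactly the projected estimate). Align, then descend.

Emit:
carry_out(
  motion=[
    [5, 0, -1.0, 0, 0, 0, -0.02],
    [5, 0, -0.8, 0.5, 0, 0, -0.02],
    [5, 0, -0.3, 1.0, 0, 0, 0],
    [5, 0, 0, 1.5, 0, 0, 0],
    [5, 0, 0, 1.5, 0, 0, 0],
    [5, 0, 0, 1.0, 0, 0, 0],
    [5, 0, 0, 0.2, 0, 0, 0],
    [5, 0, 0, 0, 0, 0, 0],
  ],
)

```text
clock: 2.82
position: [0.4792, -0.2813, 0.1562]
ee_rot: [-3.129, -0.215, 0.014]
wrist_force: [-0.4, 0.1, 0.3]
gripper_width: 0.585
```

```bash
python3 plan.py .485 -.299 .122 6.3 5 8
```

```text
t 2.82 p [ 0.4792 -0.2813  0.1562] th 7.9 tilt 0.58 F [-0.4  0.1  0.3] g 0.585 q6 0.71 rows 1
[5.0, 0.4, 1.9, 3.4, -0.01, 0.01, 0.03]
```

Emit:
carry_out(
  motion=[
    [5, 0.2, 0.6, 0, 0, 0, 0.01],
    [5, 0.2, 0.6, 0, 0, 0, 0.01],
    [5, 0.1, 0.4, 0, 0, 0, 0],
    [5, 0, 0.1, 0, 0, 0, 0],
    [5, 0, 0, 0, 0, 0, 0],
    [5, 0, 0, 0, 0, 0, 0],
    [5, 0, 0, 0, 0, 0, 0],
    [5, 0, 0, 0, 0, 0, 0],
  ],
)

```text
clock: 3.48
position: [0.4884, -0.2988, 0.1595]
ee_rot: [-3.136, -0.185, 0.008]
wrist_force: [0.7, -0.3, -0.9]
gripper_width: 0.583
```

```bash
python3 plan.py .485 -.299 .122 6.3 5 8
```

```text
t 3.48 p [ 0.4884 -0.2988  0.1595] th 6.7 tilt 0.28 F [ 0.7 -0.3 -0.9] g 0.583 q6 0.71 rows 1
[5.0, -0.3, -0.0, 3.8, -0.0, 0.0, 0.01]
```

Emit:
carry_out(
  motion=[
    [5, -0.1, 0, 0.8, 0, 0, 0],
    [5, -0.1, 0, 0.8, 0, 0, 0],
    [5, -0.1, 0, 0.8, 0, 0, 0],
    [5, 0, 0, 0.7, 0, 0, 0],
    [5, 0, 0, 0.4, 0, 0, 0],
    [5, 0, 0, 0.1, 0, 0, 0],
    [5, 0, 0, 0, 0, 0, 0],
    [5, 0, 0, 0, 0, 0, 0],
  ],
)

```text
clock: 4.15
position: [0.4836, -0.298, 0.1178]
ee_rot: [-3.133, -0.184, 0.012]
wrist_force: [0.1, 1.0, -0.3]
gripper_width: 0.586
```

```bash
python3 plan.py .485 -.299 .122 6.3 5 8
```

```text
t 4.15 p [ 0.4836 -0.298   0.1178] th 6.7 tilt 0.47 F [ 0.1  1.  -0.3] g 0.586 q6 0.71 rows 1
[5.0, 0.1, 0.1, -0.4, -0.0, 0.01, 0.01]
```

Emit:
carry_out(
  motion=[
    [4, 0.1, 0.1, -0.3, 0, 0, 0.01],
    [3, 0, 0, -0.2, 0, 0, 0],
    [1, 0, 0, 0, 0, 0, 0],
    [0.8, 0, 0, 0, 0, 0, 0],
    [0.8, 0, 0, 0, 0, 0, 0],
    [0.8, 0, 0, 0, 0, 0, 0],
    [0.8, 0, 0, 0, 0, 0, 0],
    [0.8, 0, 0, 0, 0, 0, 0],
  ],
  newtons=60,
)

```text
clock: 4.82
position: [0.4859, -0.2998, 0.1252]
ee_rot: [-3.136, -0.167, 0.008]
wrist_force: [-0.4, 0.1, -2.1]
gripper_width: 0.143
```

```bash
python3 plan.py .485 -.299 .122 6.3 0.8 8
```

```text
t 4.82 p [ 0.4859 -0.2998  0.1252] th 6.1 tilt 0.29 F [-0.4  0.1 -2.1] g 0.143 q6 0.72 rows 1
[0.8, -0.1, -0.1, 0.3, -0.0, 0.0, -0.0]
```

Emit:
carry_out(
  motion=[
    [0.8, 0, 0, 0, 0, 0, -0.05],
    [0.8, 0, 0, 0, 0, 0, -0.08],
    [0.8, 0, 0, 0, 0, 0, -0.08],
    [0.8, 0, 0, 0, 0, 0, -0.08],
    [0.8, 0, 0, 0, 0, 0, -0.08],
    [0.8, 0, 0, 0, 0, 0, -0.08],
    [0.8, 0, 0, 0, 0, 0, -0.08],
    [0.8, 0, 0, 0, 0, 0, -0.05],
  ],
)

```text
clock: 5.48
position: [0.4848, -0.2996, 0.1243]
ee_rot: [-2.94, -1.095, 0.01]
wrist_force: [0.6, -0.1, 0.5]
gripper_width: 0.144
```

```bash
python3 plan.py .4855 -.2995 .125 81 0.8 12; python3 -c "
from h import *;print(env.state()['moment'])"
```

```text
t 5.48 p [ 0.4848 -0.2996  0.1243] th 40.9 tilt 0.43 F [ 0.6 -0.1  0.5] g 0.144 q6 0.11 rows 6
[0.8, 0.0, 0.0, -0.0, -0.0, 0.0, -0.12]
[0.8, 0.0, 0.0, -0.0, -0.0, 0.0, -0.12]
[0.8, 0.0, 0.0, -0.0, -0.0, 0.0, -0.12]
[0.8, 0.0, 0.0, -0.0, -0.0, 0.0, -0.12]
[0.8, 0.0, 0.0, -0.0, -0.0, 0.0, -0.12]
[0.8, 0.0, 0.0, -0.0, -0.0, 0.0, -0.12]
[-0.05760957  0.09603268 -0.02790245]
```

Emit:
carry_out(
  motion=[
    [0.8, 0, 0, 0, 0, 0, -0.08],
    [0.8, 0, 0, 0, 0, 0, -0.1],
    [0.8, 0, 0, 0, 0, 0, -0.1],
    [0.8, 0, 0, 0, 0, 0, -0.1],
    [0.8, 0, 0, 0, 0, 0, -0.1],
    [0.8, 0, 0, 0, 0, 0, -0.1],
    [0.8, 0, 0, 0, 0, 0, -0.1],
    [0.8, 0, 0, 0, 0, 0, -0.03],
  ],
)

```text
clock: 6.15
position: [0.4854, -0.2995, 0.1245]
ee_rot: [-2.337, -2.092, 0.005]
wrist_force: [0.3, 0.7, 0.3]
gripper_width: 0.15
```

```bash
python3 plan.py .4855 -.2995 .125 81 0.8 12
python3 - <<'E'
from h import *
im,d=shot('side','s2');print(env.state()['wrist_force'],env.state()['moment'])
cv2.imwrite('pics/s2c.png',cv2.resize(im[110:250,220:380],None,fx=4,fy=4)[:,:,::-1])
E
```

```text
t 6.15 p [ 0.4854 -0.2995  0.1245] th 83.7 tilt 0.35 F [0.3 0.7 0.3] g 0.15 q6 -0.63 rows 1
[0.8, 0.0, 0.0, -0.1, -0.01, -0.0, 0.05]
[0.13547085 0.14936345 0.61673233] [ 0.0535314  -0.08491104 -0.01746757]
```

View pics/s2c.png

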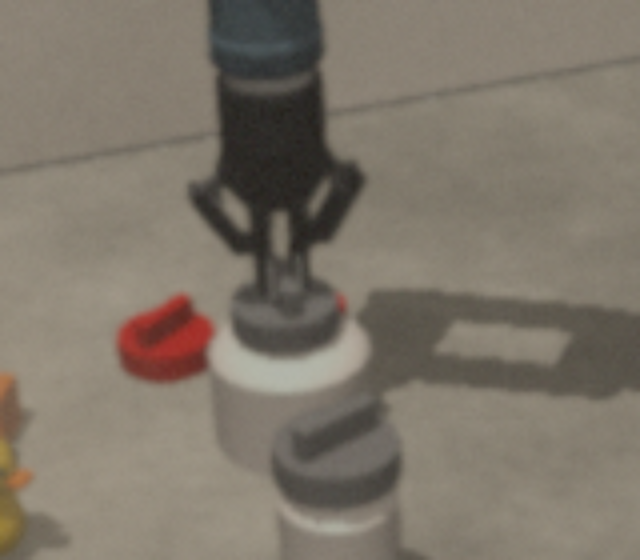

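The cap's bar, seen end-on between the fingers at crop (290,292), turned with the gripper by 77°. Lift.

Emit:
carry_out(
  motion=[
    [0.8, 0, 0, -0.3, 0, 0, 0],
    [0.8, 0, 0, -0.6, 0, 0, 0],
    [0.8, 0, 0, -0.8, 0, 0, 0],
    [0.8, 0, 0, -0.8, 0, 0, 0],
    [0.8, 0, 0, -0.8, 0, 0, 0],
    [0.8, 0, 0, -0.8, 0, 0, 0],
    [0.8, 0, 0, -0.8, 0, 0, 0],
    [0.8, 0, 0, -0.8, 0, 0, 0],
  ],
)

```text
clock: 6.87
position: [0.4851, -0.2991, 0.1862]
ee_rot: [-2.342, -2.083, 0.006]
wrist_force: [-0.2, -0.2, -0.5]
gripper_width: 0.149
```

```bash
python3 plan.py .4855 -.2995 .27 82 0.8 12
python3 - <<'E'
from h import *
im,d=shot('side','s3')
cv2.imwrite('pics/s3c.png',cv2.resize(im[70:250,220:380],None,fx=3,fy=3)[:,:,::-1])
E
```

```text
t 6.87 p [ 0.4851 -0.2991  0.1862] th 83.3 tilt 0.47 F [-0.2 -0.2 -0.5] g 0.149 q6 -0.63 rows 3
[0.8, -0.0, -0.0, -2.8, -0.0, -0.0, 0.01]
[0.8, -0.0, -0.0, -2.8, -0.0, -0.0, 0.01]
[0.8, -0.0, 0.0, -2.8, -0.0, -0.0, 0.01]
```

View pics/s3c.png

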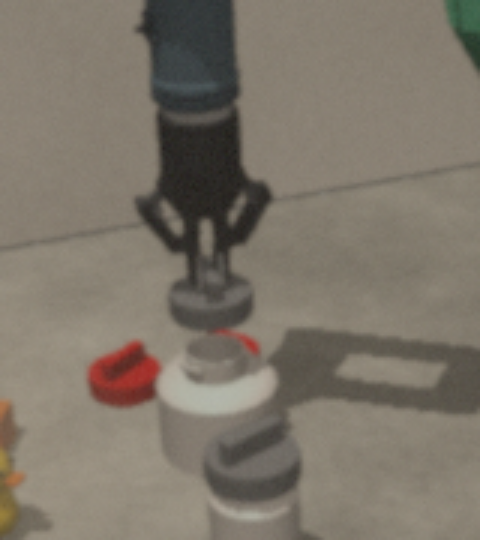

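Cap is off and level in the grip, open neck at crop (215,355). Carry it high to the drawer.

Emit:
carry_out(
  motion=[
    [0.8, 0, 0, -2, 0, 0, 0],
    [0.8, 0, 0, -2.5, 0, 0, 0],
    [0.8, 0.5, 0, -2.5, 0, 0, 0],
    [0.8, 1.5, 0.3, -1.5, 0, 0, 0],
    [0.8, 2.5, 0.3, -0.5, 0, 0, 0],
    [0.8, 3.0, 0.2, 0, 0, 0, 0],
    [0.8, 3.0, 0.1, 0, 0, 0, 0],
    [0.8, 3.0, 0.1, 0, 0, 0, 0],
  ],
)

```text
clock: 7.58
position: [0.5127, -0.1696, 0.2856]
ee_rot: [2.357, 2.074, -0.006]
wrist_force: [1.1, 0.4, -0.2]
gripper_width: 0.144
```

```bash
python3 plan.py .572 .351 .28 82 0.8 12
```

```text
t 7.58 p [ 0.5127 -0.1696  0.2856] th 82.7 tilt 0.24 F [ 1.1  0.4 -0.2] g 0.144 q6 -0.4 rows 14
[0.8, 3.7, -0.1, 0.0, -0.0, 0.0, 0.0]
[0.8, 3.7, -0.1, 0.0, -0.0, 0.0, 0.0]
[0.8, 3.7, -0.1, 0.0, -0.0, 0.0, 0.0]
[0.8, 3.7, -0.1, 0.0, -0.0, 0.0, 0.0]
[0.8, 3.7, -0.1, 0.0, -0.0, 0.0, 0.0]
[0.8, 3.7, -0.1, 0.0, -0.0, 0.0, 0.0]
[0.8, 3.7, -0.1, 0.0, -0.0, 0.0, 0.0]
[0.8, 3.7, -0.1, 0.0, -0.0, 0.0, 0.0]
[0.8, 3.7, -0.1, 0.0, -0.0, 0.0, 0.0]
[0.8, 3.7, -0.1, 0.0, -0.0, 0.0, 0.0]
[0.8, 3.7, -0.1, 0.0, -0.0, 0.0, 0.0]
[0.8, 3.7, -0.1, 0.0, -0.0, 0.0, 0.0]
```

Emit:
carry_out(
  motion=[
    [0.8, 3.5, -0.1, 0, 0, 0, 0],
    [0.8, 3.5, -0.1, 0, 0, 0, 0],
    [0.8, 3.5, -0.1, 0, 0, 0, 0],
    [0.8, 3.5, -0.1, 0, 0, 0, 0],
    [0.8, 3.5, -0.1, 0, 0, 0, 0],
    [0.8, 3.5, -0.1, 0, 0, 0, 0],
    [0.8, 3.5, -0.1, 0, 0, 0, 0],
    [0.8, 3.5, -0.1, 0, 0, 0, 0],
  ],
)

```text
clock: 8.25
position: [0.5404, 0.1211, 0.2875]
ee_rot: [2.359, 2.066, -0.002]
wrist_force: [0.8, 0.5, -1.4]
gripper_width: 0.148
```

```bash
python3 plan.py .572 .351 .28 82 0.8 2
```

```text
t 8.25 p [0.5404 0.1211 0.2875] th 82.4 tilt 0.36 F [ 0.8  0.5 -1.4] g 0.148 q6 0.16 rows 6
[0.8, 3.9, 0.0, 0.1, 0.0, 0.0, 0.0]
[0.8, 3.9, 0.0, 0.1, 0.0, 0.0, 0.0]
```

Emit:
carry_out(
  motion=[
    [0.8, 3.5, 0, 0, 0, 0, 0],
    [0.8, 3.5, 0, 0, 0, 0, 0],
    [0.8, 3.5, 0, 0, 0, 0, 0],
    [0.8, 3.2, 0, 0, 0, 0, 0],
    [0.8, 2.8, 0, 0, 0, 0, 0],
    [0.8, 2.0, 0, 0, 0, 0, 0],
    [0.8, 1.2, 0, 0, 0, 0, 0],
    [0.8, 0.6, 0, 0, 0, 0, 0],
  ],
)

```text
clock: 8.92
position: [0.5647, 0.3401, 0.2876]
ee_rot: [2.352, 2.075, 0.001]
wrist_force: [0.1, 0.2, -1.1]
gripper_width: 0.15
```

```bash
python3 plan.py .572 .351 .168 82 0.8 2;  python3 - <<'E'
from h import *
im,d=shot('side','s4')
cv2.imwrite('pics/s4c.png',cv2.resize(im[150:450,200:500],None,fx=1.9,fy=1.9)[:,:,::-1])
E
```

```text
t 8.92 p [0.5647 0.3401 0.2876] th 82.8 tilt 0.3 F [ 0.1  0.2 -1.1] g 0.15 q6 0.5 rows 4
[0.8, 0.3, 0.1, 3.0, 0.0, 0.0, 0.0]
[0.8, 0.3, 0.1, 3.0, 0.0, 0.0, 0.0]
```

View pics/s4c.png

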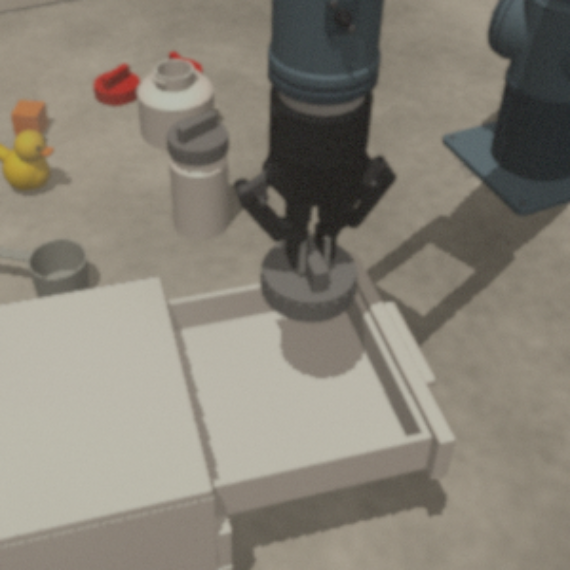

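The cap hangs level over the empty drawer, inside its sides and front (crop (310,280)). Lower it.

Emit:
carry_out(
  motion=[
    [0.8, 0.3, 0.3, 0.8, 0, 0, 0],
    [0.8, 0.3, 0.2, 1.5, 0, 0, 0],
    [0.8, 0.2, 0.2, 1.8, 0, 0, 0],
    [0.8, 0.1, 0, 1.8, 0, 0, 0],
    [0.8, 0, 0, 1.5, 0, 0, 0],
    [0.8, 0, 0, 1.2, 0, 0, 0],
    [0.8, 0, 0, 0.8, 0, 0, 0],
    [0.8, 0, 0, 0.4, 0, 0, 0],
  ],
)

```text
clock: 9.63
position: [0.5772, 0.3381, 0.1853]
ee_rot: [2.359, 2.061, 0.003]
wrist_force: [0.2, 0.7, -0.6]
gripper_width: 0.148
```

```bash
python3 plan.py .572 .351 .168 82 0.8 2
```

```text
t 9.63 p [0.5772 0.3381 0.1853] th 82.3 tilt 0.54 F [ 0.2  0.7 -0.6] g 0.148 q6 0.5 rows 1
[0.8, 1.2, -0.7, 1.7, 0.01, 0.0, 0.0]
```

Emit:
carry_out(
  motion=[
    [0.8, 0.4, -0.2, 0.3, 0.01, 0, 0],
    [0.8, 0.4, -0.2, 0.3, 0, 0, 0],
    [0.8, 0.3, -0.1, 0.3, 0, 0, 0],
    [0.8, 0.1, 0, 0.2, 0, 0, 0],
    [0.8, 0, 0, 0.2, 0, 0, 0],
    [0.8, 0, 0, 0.1, 0, 0, 0],
    [0.8, 0, 0, 0.1, 0, 0, 0],
    [0.8, 0, 0, 0, 0, 0, 0],
  ],
)

```text
clock: 10.3
position: [0.5751, 0.3506, 0.1708]
ee_rot: [2.366, 2.063, -0.004]
wrist_force: [-0.6, -1.2, -0.9]
gripper_width: 0.146
```

```bash
python3 plan.py .572 .351 .168 82 0.8 2
```

```text
t 10.3 p [0.5751 0.3506 0.1708] th 82.2 tilt 0.21 F [-0.6 -1.2 -0.9] g 0.146 q6 0.52 rows 1
[0.8, -0.0, -0.3, 0.3, 0.0, 0.0, 0.0]
```

Emit:
carry_out(
  motion=[
    [0.8, 0, 0, 0.1, 0, 0, 0],
    [0.8, 0, 0, 0.1, 0, 0, 0],
    [0.8, 0, 0, 0.1, 0, 0, 0],
    [0.8, 0, 0, 0.1, 0, 0, 0],
    [0.8, 0, 0, 0.1, 0, 0, 0],
    [0.8, 0, 0, 0.1, 0, 0, 0],
    [0.8, 0, 0, 0, 0, 0, 0],
    [0.8, 0, 0, 0, 0, 0, 0],
  ],
)

```text
clock: 10.97
position: [0.5763, 0.3507, 0.1681]
ee_rot: [2.365, 2.062, 0.003]
wrist_force: [0.6, -0.1, -0.4]
gripper_width: 0.148
```

```bash
python3 plan.py .572 .351 .168 82 0.8 2
```

```text
t 10.97 p [0.5763 0.3507 0.1681] th 82.2 tilt 0.28 F [ 0.6 -0.1 -0.4] g 0.148 q6 0.52 rows 1
[0.8, -0.0, -0.4, 0.0, 0.0, 0.0, 0.0]
```

Emit:
carry_out(
  motion=[
    [0.8, 0, 0, 0.2, 0, 0, 0],
    [0.8, 0, 0, 0.2, 0, 0, 0],
    [0.8, 0, 0, 0.2, 0, 0, 0],
    [0.8, 0, 0, 0.2, 0, 0, 0],
    [0.8, 0, 0, 0.2, 0, 0, 0],
    [0.8, 0, 0, 0.2, 0, 0, 0],
    [0.8, 0, 0, 0.2, 0, 0, 0],
    [0.8, 0, 0, 0.2, 0, 0, 0],
  ],
)

```text
clock: 11.63
position: [0.5825, 0.35, 0.1682]
ee_rot: [2.356, 2.054, 0.031]
wrist_force: [-1.6, -1.8, 10.2]
gripper_width: 0.145
```

```bash
python3 plan.py .572 .351 .168 82 0.8 2
```

```text
t 11.63 p [0.5825 0.35   0.1682] th 82.2 tilt 1.47 F [-1.6 -1.8 10.2] g 0.145 q6 0.52 rows 1
[0.8, -0.0, -1.1, -0.0, 0.03, -0.0, 0.0]
```

On the floor (10 N). Ease off and release.

Emit:
carry_out(
  motion=[
    [0.8, 0, 0, -0.1, 0.02, 0, 0],
    [0.8, 0, 0, 0, 0, 0, 0],
    [2, 0, 0, 0, 0, 0, 0],
    [4, 0, 0, 0, 0, 0, 0],
    [4.5, 0, 0, 0, 0, 0, 0],
    [4.5, 0, 0, 0, 0, 0, 0],
    [4.5, 0, 0, 0, 0, 0, 0],
    [4.5, 0, 0, 0, 0, 0, 0],
  ],
)

```text
clock: 12.3
position: [0.5822, 0.35, 0.1683]
ee_rot: [2.367, 2.063, 0.011]
wrist_force: [1.0, -1.3, -0.7]
gripper_width: 0.526
```

Emit:
carry_out(
  motion=[
    [4.5, 0, 0, -0.3, 0, 0, 0],
    [4.5, 0, 0, -0.6, 0, 0, 0],
    [4.5, 0, 0, -1.2, 0, 0, 0],
    [4.5, 0, 0, -2, 0, 0, 0],
    [4.5, 0, 0, -2.5, 0, 0, 0],
    [4.5, 0, 0, -2.5, 0, 0, 0],
    [4.5, 0, 0, -2, 0, 0, 0],
    [4.5, 0, 0, -1, 0, 0, 0],
  ],
)

```text
clock: 12.97
position: [0.5793, 0.3489, 0.2926]
ee_rot: [-2.367, -2.064, 0.001]
wrist_force: [0.2, -0.2, -0.5]
gripper_width: 0.526
```

```bash
python3 plan.py .35 .30 .32 82 4.5 8;  python3 - <<'E'
from h import *
im,d=shot('side','s5')
cv2.imwrite('pics/s5c.png',cv2.resize(im[150:450,200:500],None,fx=1.9,fy=1.9)[:,:,::-1])
E
```

```text
t 12.97 p [0.5793 0.3489 0.2926] th 82.2 tilt 0.09 F [ 0.2 -0.2 -0.5] g 0.526 q6 0.51 rows 6
[4.5, -1.3, -3.7, -0.5, -0.0, -0.0, 0.0]
[4.5, -1.3, -3.7, -0.5, -0.0, -0.0, 0.0]
[4.5, -1.3, -3.7, -0.5, -0.0, -0.0, 0.0]
[4.5, -1.3, -3.7, -0.5, -0.0, -0.0, 0.0]
[4.5, -1.3, -3.7, -0.5, -0.0, -0.0, 0.0]
[4.5, -1.3, -3.7, -0.5, -0.0, -0.0, 0.0]
```

View pics/s5c.png

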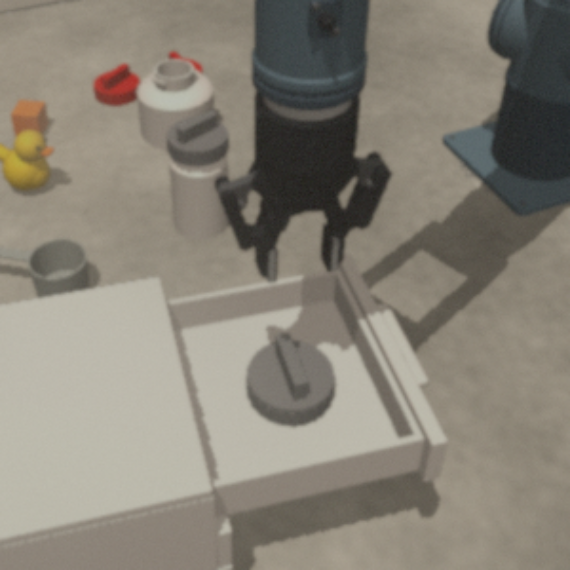

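The cap lies upright and flat on the drawer floor at crop (290,380), gripper clear above; the drawer slid in a few mm with the contact push, still open. Back away and do a depth check.

Emit:
carry_out(
  motion=[
    [4.5, -0.6, -1.5, -0.5, 0, 0, 0],
    [4.5, -1, -3, -0.5, 0, 0, 0],
    [4.5, -1, -3, -0.5, 0, 0, 0],
    [4.5, -1, -3, -0.3, 0, 0, 0],
    [4.5, -1, -3, 0, 0, 0, 0],
    [4.5, -0.8, -2, 0, 0, 0, 0],
    [4.5, -0.4, -1, 0, 0, 0, 0],
    [4.5, 0, -0.3, 0, 0, 0, 0],
  ],
)

```text
clock: 13.68
position: [0.3989, 0.3121, 0.3118]
ee_rot: [2.369, 2.062, 0.009]
wrist_force: [-0.0, 1.1, -0.1]
gripper_width: 0.53
```

Emit:
carry_out(
  motion=[
    [4.5, 0, 0, 0, 0, 0, 0],
    [4.5, 0, 0, 0, 0, 0, 0],
    [4.5, 0, 0, 0, 0, 0, 0],
    [4.5, 0, 0, 0, 0, 0, 0],
    [4.5, 0, 0, 0, 0, 0, 0],
    [4.5, 0, 0, 0, 0, 0, 0],
    [4.5, 0, 0, 0, 0, 0, 0],
    [4.5, 0, 0, 0, 0, 0, 0],
  ],
)

```text
clock: 14.35
position: [0.4023, 0.3127, 0.3106]
ee_rot: [2.37, 2.06, 0.009]
wrist_force: [-0.8, 0.1, 1.1]
gripper_width: 0.526
```

Run:
```python
from h import *
im,d=shot('top','t9');P=cloud('top',d);zz=P[:,:,2]
x,y=P[:,:,0],P[:,:,1]
m=(np.hypot(x-.58,y-.35)<.055)&(abs(zz-.163)<.006)
p=P[m];A=np.c_[p[:,:2]-p[:,:2].mean(0),np.ones(len(p))];c=np.linalg.lstsq(A,p[:,2],rcond=None)[0]
print(len(p),p.mean(0),'tilt deg',np.degrees(np.hypot(*c[:2])),'circle',cv2.minEnclosingCircle(np.float32(p[:,:2])))
cv2.imwrite('pics/t9c.png',cv2.resize(im[10:310,60:510],None,fx=1.7,fy=1.7)[:,:,::-1])
```

```text
834 [0.58268734 0.34571834 0.16315015] tilt deg 0.12396535463224141 circle ((0.5839768648147583, 0.34769850969314575), 0.041769590228796005)
```

View pics/t9c.png

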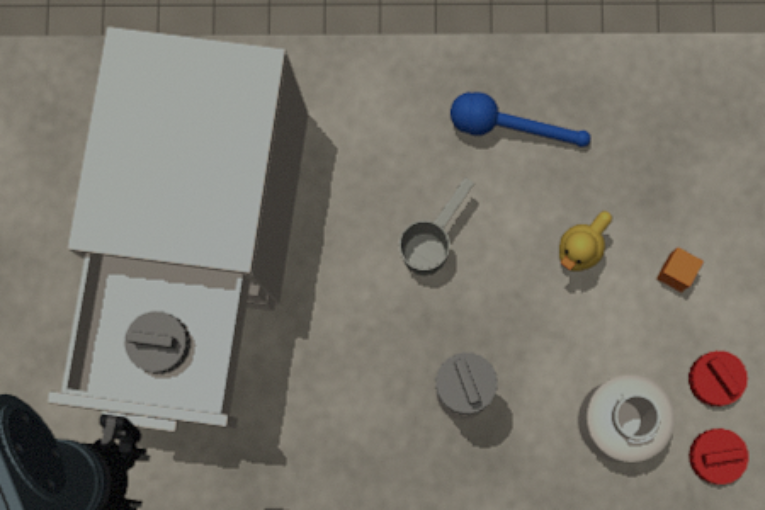

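The top view shows the cap flat in the drawer at crop (157,342), the wide canister open at (632,418), and everything else in place.

```bash
python3 -c "
from h import *
print(order.hand_in(), env.state()['clock'])"
```

```text
the job is handed in; nothing more can be done
the job is handed in; nothing more can be done
```

The wide canister's cap is off and lying right way up and flat in the open top drawer. I handed the job in at about 14.4 s on the robot's clock. I gripped the cap by its bar, turned it about 77° anticlockwise, lifted it straight off, and carried it to the drawer.

- **Final position:** the last depth check put the cap's round top 24 mm above the drawer floor, tilted 0.12°. Its centre is within about 12 mm of my estimate of the drawer spot, well clear of the sides and front.
- **Rest of the scene:** the slim canister, the red caps and the other objects look untouched. The gripper was about 0.17 m clear and touching nothing at hand-in.
- **One disagreement:** setting the cap down pressed on the floor with about 10 N and slid the drawer inwards by a few mm. The drawer is still open.

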